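# Pull the vent flap of the counter screen shut with the hook pole

### The job

The vent flap in the top of the glass counter screen is tilted open, away from you. Take the hook pole from its rest, put its hook down into the brass ring eye on the flap and pull the flap fully shut with the hook in the eye. Then unhook the pole and lay it back in its rest as it lay before, leaving the flap shut.

Things in the scene. Friction and masses are not known exactly. Their poses are not given: they have to be found in the camera images.
- pole_grip (a point): Middle of the square wooden grip (18 x 18 mm) of the hook pole, where it balances; grip it here from above. Pole 235 mm long, about 130 g, lying level in its rest at the start, this point 71 mm above the worktop. x axis along the pole to the hook, z up. Wood from x = -105 to +60 mm, then an 8 mm steel rod, level to x = 125 mm, where it bends straight down.
- hook_tip (a point): Lowest end of the hook: at x = +125 mm, z = -45 mm from pole_grip; 8 mm thick round steel pin pointing down, rounded at its end. Axes as pole_grip.
- rest_centre (a point): Where pole_grip lies in the fixed rest at the start and belongs at the end, 71 mm above the worktop; x along the cradle to the hook's end, z up. Wooden base 150 x 60 x 10 mm; two forked uprights 8 mm thick at x = -50 and +50 mm carry the grip at 62 mm height between flared arms (26 mm apart below, 43 mm at their tops, 86 mm up).
- flap_eye (a point): Centre of the brass ring eye (30 mm opening, 5 mm wire) at the middle of the flap's top edge, on the robot's side; level within 20 degrees: hook in from above, tip 15 to 20 mm under the centre. Axes lean with the flap: y along the hinge, x away from the robot. 136 mm above the hinge line, 36 mm before the flap; 262 to 271 mm over the worktop throughout, so a level pull along -x shuts it.
- flap (a joint): Hinge along the lower edge of the green framed glass flap (258 x 130 mm) in the top of the wood-framed screen (296 mm wide, 270 mm high, hinge 130 mm up): 0 rad is shut (upright, against a firm stop), positive is tilted open, away from the robot; starts at 0.4 to 0.6. A stiff hinge that stays where it is left; 1 to 3 N at the eye move it.
There are look-alikes about, which are no part of the job. There is more than one size of the part that bears rest_centre; the job needs the larger.

How it is judged:
By the outcome, as a careful person would: the job done as asked, in the order asked, and still so for the second after the job is handed in, with the robot touching nothing.
It also fails if it takes over 64 s, if anything falls off the work surface, if the arm or the gripper's body presses on something with over 40 N, if the wrist force passes 120 N, or if a joint passes its speed limit or range.

### The arm

A 6-joint arm with a two-finger parallel gripper is mounted at the origin on a cart in front of the work surface, level with it; the furniture and walls round the work are solid. World frame = base frame: x ahead of the robot, y to its left, z up, the work surface at z = 0. Lengths are in m, angles in rad, forces in N, time in s.
With the tool pointing down it reaches from about 0.35 to 0.85 m from the base axis. Payload 8.1 kg.
Tool frame: the origin (TCP) lies at the centre of the arm's flange, where the gripper is bolted on; the fingertips stand 186 mm ahead of it and the grasp point (between the pads) lies 167 mm ahead of it; z points along the fingers, y is the line along which they close (so a half turn about z gives the same grasp; the last joint's range is limited). The gripper opens to 93 mm and grips with 3 to 60 N. Pads are 15 mm wide; open, the fingers measure 128 mm over their backs; the gripper's body (75 mm by 188 mm) begins 65 mm behind the grasp point.
Start: joints at [-1.308, 0.13, 1.488, -0, 1.523, -0.085], TCP at [0.205, -0.564, 0.405] pointing down, gripper open.
Joint ranges: [-2.96, 2.96], [-0.89, 2.26], [0.02, 2.5], [-1.34, 4.48], [0, 2.73], [-2.66, 2.66]. Speed limits (rad/s): [2.39, 2.39, 2.79, 3.14, 3.14, 3.14].

### API

Orientations are given as a rotation vector (axis times angle).
In Python, from plant import read_state, read_camera, camera_params, robot gives the robot as it stands.
- The arm moves only by the tool carry_out, never from a script. Its argument "targets" is a list of rows, each an object of numbers: "hand": the opening in per cent of the stroke, from 0 (shut) to 100 (fully open); "x", "y", "z": the shift along the tool's x, y, z in m; "ax", "ay", "az": the turn, a rotation vector about the tool's x, y, z in rad. In form: [{"hand": .., "x": .., "y": .., "z": .., "ax": .., "ay": .., "az": ..}, ...]. A call has 1 to 8 rows; each row is the pose to reach, as a shift and turn from the pose commanded when the call began, along the tool's axes at that moment; what a row does not reach only later rows make up. A row lasts 1/8 s, in which the tool goes at most 62.5 mm and 10.7 degrees, less where a joint would pass 70% of its speed; a pose out of reach is approached as far as the arm can. A call with a gripper value outside its range is refused whole. The fingers move at their own pace and stop on an object; "newtons" is the grip in N (left out, the last holds). Time passes only in rows, so rows that repeat a pose let the fingers close. It gives the time, the measured TCP pose, the force, the opening and the grip force at its end, in the units of the state.
- read_state(): the state, without advancing time (a new reading comes with each control period).
- read_camera(name): name is "scene" or "top" or "wrist"; returns (picture, depth): 420x560x3 uint8, blue, green, red; 420x560 float32, m along the optical axis (not along the pixel's ray), 0 where there is no reading.
- camera_params(name): a dict with "fx", "fy", "cx", "cy" (pixels), "k1" (the pictures are not rectified: a ray, as slopes to the right and down, at radius r is drawn at 1 + k1 r^2 times it, then the intrinsics apply), "position" and "rotation" of the camera in the world. Camera axes: x right, y up, looking along -z (the intrinsics and any distortion apply to the point x, -y, -z); pixel columns grow to the right and rows downward; lengths in m; the calibration is good to about 2 mm. A picture is of the moment at which its call begins: read the wrist's pose just before it. camera_params takes no time and is no camera call; for the wrist camera it gives the pose at the moment of the call.
- robot.close_job(): hands the job in; it is judged then, once.
The state is a dict: "t": time; "q": joint angles; "dq": joint speeds; "joint_torque": joint torques, N m; "tool_pos": TCP position; "orientation": TCP orientation; "force": force on the tool from outside, world axes, zero at the start; "wrist_torque": the same for the moment, N m; "opening": finger opening in m; "gripper_force": force on a finger pad.
Only numpy, scipy, OpenCV 4.12 (cv2) and the standard library are available. Lean on these libraries where they do the work, as an engineer would, in place of code of your own. Each camera call takes 0.05 s, during which the arm holds its last target. There are 200 camera calls.

## Working session

There is one attempt and no reset: what is moved stays moved. The work goes in short steps, Python scripts to look and compute and a tool call to move; the robot and the scene stay as the last step left them, time stands still between calls to the robot, and variables do not carry over. Pictures are saved under pics/ and viewed, at most 12 in all, crops included, and the job is handed in when it is done.

Besides the shell and the picture viewer there is one more tool, called after ">>>" by a JSON object that holds its "name" and its "arguments". carry_out: Moves the arm, as the interface text tells. Its arguments: {"type":"object","properties":{"targets":{"type":"array","items":{"type":"object","properties":{"hand":{"type":"number"},"x":{"type":"number"},"y":{"type":"number"},"z":{"type":"number"},"ax":{"type":"number"},"ay":{"type":"number"},"az":{"type":"number"}}}},"newtons":{"type":"number"}},"required":["targets"]}

```bash
mkdir -p pics; cat > h.py <<'E'
import numpy as np, cv2
from plant import read_state, read_camera, camera_params, robot
from scipy.spatial.transform import Rotation as R
def rot(p):
    r=np.array(p["rotation"],float)
    return r if r.shape==(3,3) else (R.from_rotvec(r).as_matrix() if r.size==3 else R.from_quat(r).as_matrix())
def cloud(name):
    p=camera_params(name); im,d=read_camera(name)
    K=np.array([[p["fx"],0,p["cx"]],[0,p["fy"],p["cy"]],[0,0,1]])
    v,u=np.mgrid[:420,:560]
    n=cv2.undistortPoints(np.stack([u,v],-1).reshape(-1,1,2).astype(np.float64),K,np.array([p["k1"],0,0,0.])).reshape(420,560,2)
    c=np.stack([n[...,0]*d,-n[...,1]*d,-d],-1)
    w=c@rot(p).T+np.array(p["position"]); w[d==0]=np.nan
    return im,d,w
E
python3 - <<'E'
from h import *
for n in("scene","top"):
    print(n,camera_params(n)); im,d,w=cloud(n); np.save(n+".npy",w); cv2.imwrite(f"pics/{n}_raw.png",im)
    cv2.imwrite(f"pics/{n}0.png",cv2.resize(im,(800,600)))
print(read_state())
E
```

```text
scene {'fx': 497.460951552568, 'fy': 497.460951552568, 'cx': 278.63575998684405, 'cy': 211.17970829301723, 'k1': -0.03513595594499265, 'position': array([-0.07674095,  0.65506244,  0.93454137]), 'rotation': array([ 0.4369921 , -0.93224495, -2.09202199])}
top {'fx': 432.6290624146711, 'fy': 432.6290624146711, 'cx': 273.71584483070404, 'cy': 209.83565202545154, 'k1': -0.08243892799985686, 'position': array([0.45637621, 0.16365653, 1.02521544]), 'rotation': array([ 0.08831124, -0.10945635, -1.56824215])}
{'t': 0.1, 'q': array([-1.30842634e+00,  1.31072453e-01,  1.48921384e+00,  9.69706671e-06,
        1.52302923e+00, -8.54184965e-02]), 'dq': array([ 0.00052079, -0.00125575, -0.002065  , -0.00064582,  0.00113481,
       -0.00159005]), 'joint_torque': array([ 1.53342062e-03, -5.61341500e+01, -4.93093300e+01,  7.70773133e-02,
        2.92420050e-02, -7.91858884e-05]), 'tool_pos': array([ 0.20444556, -0.56385502,  0.40377611]), 'orientation': array([-3.09252162e+00, -5.43257933e-01,  2.23850499e-04]), 'force': array([-1.25606638,  0.14817118, -0.99744435]), 'wrist_torque': array([-0.00558378, -0.01479893,  0.00993896]), 'gripper_force': 0.0, 'opening': 0.09312786830945927}
```

View pics/scene0.png

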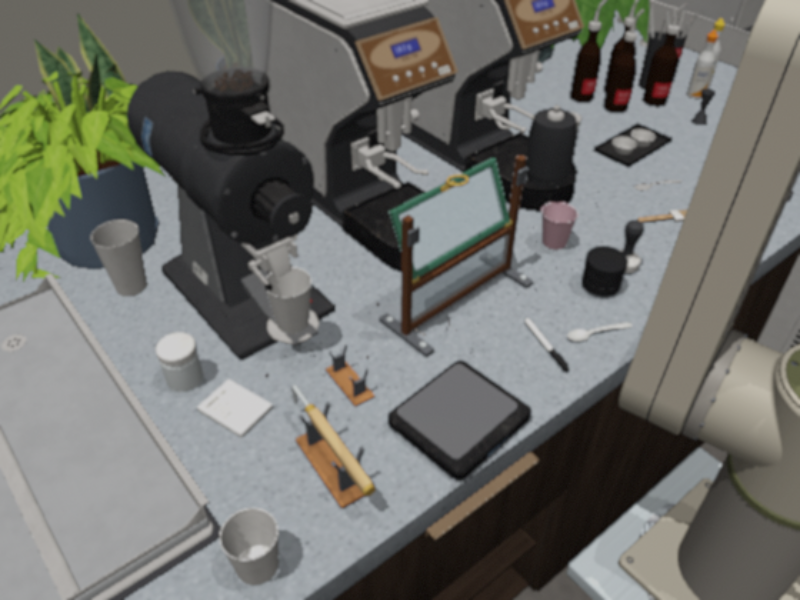

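View pics/top0.png

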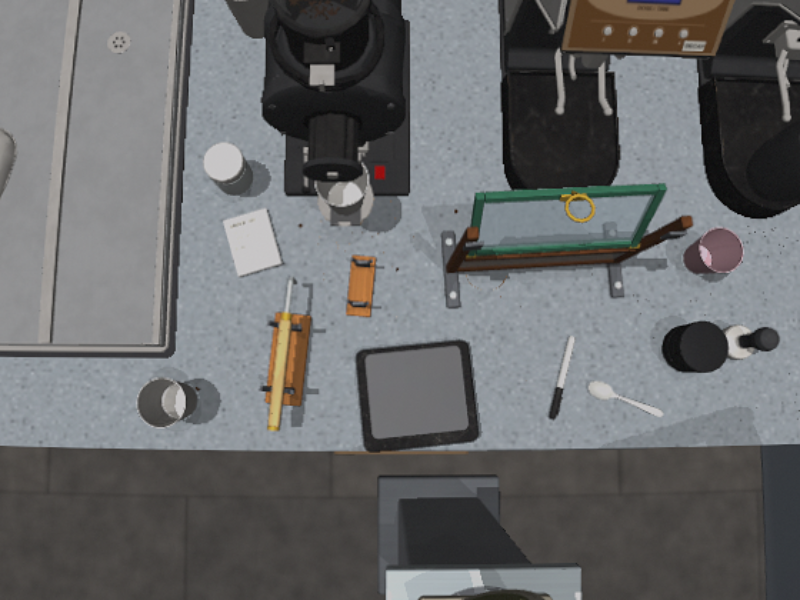

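The scene view shows the pole in the larger rest at about (335,450) and the small look-alike rest at (350,378). The eye is at (456,181) on the green flap. In the top view the pole runs from (272,428) to (291,282), and the eye is at (579,208). Possible mix-ups are the small empty rest at top (362,285), and the knife at (562,378) and spoon at (625,397) for the pole. I choose the pole in the larger rest.

```bash
python3 - <<'E'
from h import *
from sklearn import __version__ if False else None
E
python3 - <<'E'
from h import *
for n in("top","scene"):
    w=np.load(n+".npy"); im=cv2.imread(f"pics/{n}_raw.png"); hsv=cv2.cvtColor(im,cv2.COLOR_BGR2HSV)
    H,S,V=[hsv[...,i].astype(int) for i in range(3)]
    X,Y,Z=w[...,0],w[...,1],w[...,2]
    ro=np.zeros(H.shape,bool)
    if n=="top": ro[180:310,175:225]=1
    else: ro[260:350,200:270]=1
    # pole wood top face by height
    m=ro&(Z>.070)&(Z<.09)&(S>90)&(H>12)&(H<32)
    P=w[m]; c=P.mean(0); u,s,vt=np.linalg.svd(P-c); a=vt[0]*np.sign(vt[0][0]); t=(P-c)@a; o=(P-c)@np.cross([0,0,1],a)
    print(n,"pole",m.sum(),c,a,"t",t.min(),t.max(),np.percentile(o,[2,50,98]),"Zmed",np.median(P[:,2]),"grip=",c+a*((t.min()+t.max())/2+.0225),"yaw",np.arctan2(a[1],a[0]))
    m2=ro&(Z>.045)&(Z<.09)&(S<60)&(V>110)
    print(" steel",m2.sum(), w[m2].mean(0) if m2.any() else 0, np.round(w[m2][np.argsort(w[m2][:,0])][-3:],3))
    # eye
    m3=(Z>.23)&(Z<.30)&(S>150)&(H>18)&(H<30)&(V>120)
    if n=="top": m3[:, :380]=0; m3[:,430:]=0
    else: m3[:,:290]=0; m3[:,340:]=0; m3[:110]=0;m3[145:]=0
    E=w[m3]; print(" eye",m3.sum(),(E.min(0)+E.max(0))/2,E.mean(0),E.max(0)-E.min(0))
    # green flap
    m4=(H>65)&(H<90)&(S>100)&(Z>.1)&(Z<.32)&(X>.3)&(X<.8)
    m4[:, :200]=0
    F=w[m4]; zt=F[F[:,2]>np.percentile(F[:,2],60)]; l=np.polyfit(zt[:,1],zt[:,0],1); print(" flap",m4.sum(),F.min(0),F.max(0),"dx/dy top",l)
E
```

```text
top pole 673 [0.46804971 0.32128931 0.07869679] [ 0.99598224 -0.08951081 -0.00268078] t -0.08975869456876415 0.08889788818136753 [-0.00827976 -0.00020366  0.0090512 ] Zmed 0.07894821383003214 grip= [0.49003064 0.31931384 0.07863762] yaw -0.08963109207086113
 steel 100 [0.57430757 0.3125381  0.07392242] [[0.613 0.309 0.068]
 [0.616 0.309 0.067]
 [0.616 0.307 0.067]]
 eye 125 [ 0.67367508 -0.08624679  0.26095601] [ 0.67409412 -0.08485749  0.26790438] [0.04163208 0.03626944 0.0252888 ]
 flap 1500 [ 0.63592871 -0.21537016  0.13351395] [0.71149343 0.04339424 0.25224236] dx/dy top [-0.06262132  0.69285901]
scene pole 264 [0.45240934 0.32918456 0.07822352] [ 0.99557426 -0.09394766  0.00239295] t -0.07468804574297815 0.10624506228883557 [-0.01187984  0.00167825  0.00428136] Zmed 0.07853026468177193 grip= [0.49051844 0.32558838 0.07831512] yaw -0.09408667946350384
 steel 147 [0.54942401 0.30810647 0.07210465] [[0.612 0.312 0.052]
 [0.613 0.309 0.07 ]
 [0.614 0.31  0.057]]
 eye 8 [ 0.67977159 -0.07526303  0.2590173 ] [ 0.68552785 -0.07698794  0.25502089] [0.02713816 0.01720563 0.02633409]
 flap 452 [ 0.6347322  -0.21436733  0.13430985] [0.7065359  0.04420595 0.25436389] dx/dy top [-0.06031052  0.68973643]  File "<stdin>", line 2
    from sklearn import __version__ if False else None
                                    ^^
SyntaxError: invalid syntax
```

```bash
cat >> h.py <<'E'
def goal(g,yaw):
    "shift/turn (tool axes) to put grasp point at g, tool down, tool x at yaw"
    s=read_state(); R0=R.from_rotvec(s["orientation"]); c,sn=np.cos(yaw),np.sin(yaw)
    Rw=R.from_matrix(np.array([[c,sn,0],[sn,-c,0],[0,0,-1]]).T)
    p=np.array(g)+[0,0,.167]; 
    print("t",round(s["t"],2),"grasp now",np.round(s["tool_pos"]+R0.apply([0,0,.167]),4),"shift",np.round(R0.inv().apply(p-s["tool_pos"]),4),"turn",np.round((R0.inv()*Rw).as_rotvec(),4),"F",np.round(s["force"],1),"q",np.round(s["q"],2))
E
python3 - <<'E'
from h import *
s=read_state(); p=camera_params("wrist"); R0=R.from_rotvec(s["orientation"])
print(R0.inv().apply(p["position"]-s["tool_pos"]), R0.inv().as_matrix()@rot(p))
goal([.40,-.1,.28],-.09); goal([.489,.32,.28],-.09)
im=cv2.imread("pics/top_raw.png")[170:310,160:290]; cv2.imwrite("pics/crop1.png",cv2.resize(im,None,fx=4,fy=4))
E
```

```text
[ 0.08336084 -0.00077872  0.01981419] [[ 7.69447161e-04  9.56225967e-01  2.92628276e-01]
 [ 9.99999700e-01 -7.63448345e-04 -1.34702625e-04]
 [ 9.46004249e-05  2.92628291e-01 -9.56226267e-01]]
t 0.1 grasp now [ 0.2044 -0.5636  0.2368] shift [ 0.3419 -0.3695 -0.0425] turn [-1.700e-03  2.000e-04  4.378e-01] F [-1.3  0.1 -1. ] q [-1.31  0.13  1.49  0.    1.52 -0.09]
t 0.1 grasp now [ 0.2044 -0.5636  0.2368] shift [ 0.5688 -0.734  -0.0419] turn [-1.700e-03  2.000e-04  4.378e-01] F [-1.3  0.1 -1. ] q [-1.31  0.13  1.49  0.    1.52 -0.09]
```

View pics/crop1.png

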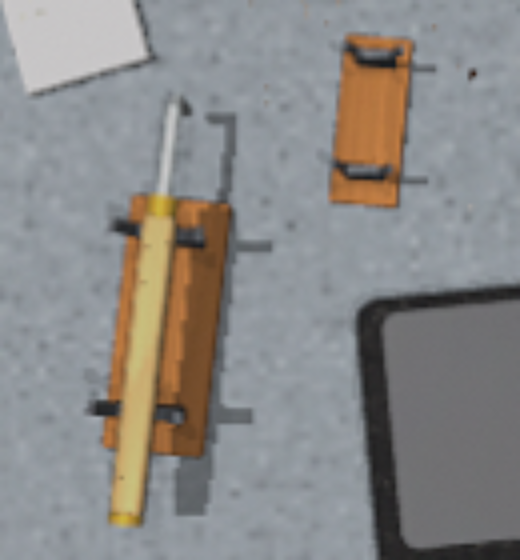

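The crop confirms it: the pole (crop 125,520 to 180,100) lies in the larger rest, and the small empty one is at (370,120). I'm moving above it.

>>> {"name": "carry_out", "arguments": {"targets": [{"hand":100,"x":0.342,"y":-0.37,"z":-0.042,"az":0.438},{"hand":100,"x":0.342,"y":-0.37,"z":-0.042,"az":0.438},{"hand":100,"x":0.342,"y":-0.37,"z":-0.042,"az":0.438},{"hand":100,"x":0.342,"y":-0.37,"z":-0.042,"az":0.438},{"hand":100,"x":0.342,"y":-0.37,"z":-0.042,"az":0.438},{"hand":100,"x":0.342,"y":-0.37,"z":-0.042,"az":0.438},{"hand":100,"x":0.342,"y":-0.37,"z":-0.042,"az":0.438},{"hand":100,"x":0.569,"y":-0.734,"z":-0.042,"az":0.438}]}}

```text
schema error: expected keys hand, x, y, z, ax, ay, az
```

```bash
python3 -c "
from h import *
goal([.489,.32,.27],-.09)"
```

```text
t 0.1 grasp now [ 0.2044 -0.5636  0.2368] shift [ 0.5688 -0.734  -0.0319] turn [-1.700e-03  2.000e-04  4.378e-01] F [-1.3  0.1 -1. ] q [-1.31  0.13  1.49  0.    1.52 -0.09]
```

>>> {"name": "carry_out", "arguments": {"targets": [{"hand":100,"x":0.342,"y":-0.37,"z":-0.042,"ax":0,"ay":0,"az":0.438},{"hand":100,"x":0.342,"y":-0.37,"z":-0.042,"ax":0,"ay":0,"az":0.438},{"hand":100,"x":0.342,"y":-0.37,"z":-0.042,"ax":0,"ay":0,"az":0.438},{"hand":100,"x":0.342,"y":-0.37,"z":-0.042,"ax":0,"ay":0,"az":0.438},{"hand":100,"x":0.342,"y":-0.37,"z":-0.042,"ax":0,"ay":0,"az":0.438},{"hand":100,"x":0.342,"y":-0.37,"z":-0.042,"ax":0,"ay":0,"az":0.438},{"hand":100,"x":0.342,"y":-0.37,"z":-0.042,"ax":0,"ay":0,"az":0.438},{"hand":100,"x":0.569,"y":-0.734,"z":-0.042,"ax":0,"ay":0,"az":0.438}]}}

```text
t: 1.1
tool_pos: [0.3885, -0.0995, 0.442]
orientation: [3.138, -0.142, 0.001]
force: [1.7, -0.7, -0.4]
opening: 0.0931
gripper_force: 0.0
```

```bash
python3 -c "
from h import *
goal([.489,.32,.27],-.09)"
```

```text
t 1.1 grasp now [ 0.3886 -0.0995  0.275 ] shift [ 0.0622 -0.4269  0.005 ] turn [ 0.0001 -0.0008 -0.0005] F [ 1.7 -0.7 -0.4] q [-0.38 -0.45  1.94  0.    1.65  1.28]
```

>>> {"name": "carry_out", "arguments": {"targets": [{"hand":100,"x":0.062,"y":-0.427,"z":0.005,"ax":0,"ay":0,"az":0},{"hand":100,"x":0.062,"y":-0.427,"z":0.005,"ax":0,"ay":0,"az":0},{"hand":100,"x":0.062,"y":-0.427,"z":0.005,"ax":0,"ay":0,"az":0},{"hand":100,"x":0.062,"y":-0.427,"z":0.005,"ax":0,"ay":0,"az":0},{"hand":100,"x":0.062,"y":-0.427,"z":0.005,"ax":0,"ay":0,"az":0},{"hand":100,"x":0.062,"y":-0.427,"z":0.005,"ax":0,"ay":0,"az":0},{"hand":100,"x":0.062,"y":-0.427,"z":0.005,"ax":0,"ay":0,"az":0},{"hand":100,"x":0.062,"y":-0.427,"z":0.005,"ax":0,"ay":0,"az":0}]}}

```text
t: 2.1
tool_pos: [0.4881, 0.3215, 0.4344]
orientation: [3.138, -0.135, -0.005]
force: [0.5, -0.6, 0.5]
opening: 0.0929
gripper_force: 0.0
```

```bash
python3 - <<'E'
from h import *
goal([.489,.32,.27],-.09)
im,d,w=cloud("wrist"); np.save("w1.npy",w); cv2.imwrite("pics/w1_raw.png",im); cv2.imwrite("pics/w1.png",cv2.resize(im,(800,600)))
E
```

```text
t 2.1 grasp now [0.4876 0.3214 0.2674] shift [ 0.001   0.0014 -0.0026] turn [0.0013 0.0034 0.0038] F [ 0.5 -0.6  0.5] q [0.49 0.08 1.49 0.   1.58 2.15]
```

View pics/w1.png

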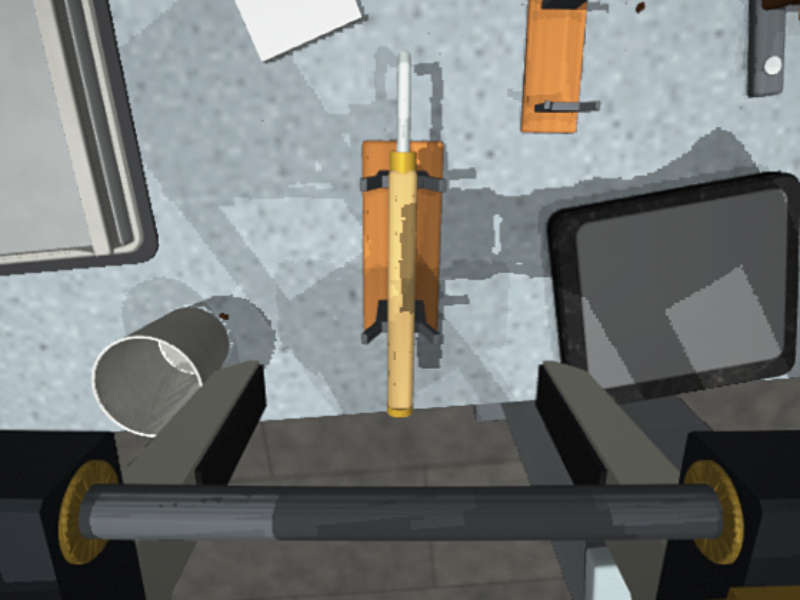

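The pole lies at (402,410) to (404,55), well centred between the fingers, with a steel cup at (150,390) on the left. Next I refine the grip pose and check the cup's clearance.

```bash
python3 - <<'E'
from h import *
w=np.load("w1.npy"); im=cv2.imread("pics/w1_raw.png"); hsv=cv2.cvtColor(im,cv2.COLOR_BGR2HSV)
H,S,V=[hsv[...,i].astype(int) for i in range(3)]; X,Y,Z=w[...,0],w[...,1],w[...,2]
ro=np.zeros(H.shape,bool); ro[90:300,262:300]=1
m=ro&(Z>.074)&(Z<.086)&(S>60)&(H>12)&(H<32)
P=w[m];c=np.median(P,0);
l=np.polyfit(P[:,0],P[:,1],1); print("pole",m.sum(),"x",P[:,0].min(),P[:,0].max(),"line",l,"yaw",np.arctan(l[0]),"Z",np.median(P[:,2]))
m=(Z>.055)&(Z<.08)&(X>.57)&(X<.66)&(S<60)&ro|((Z>.055)&(Z<.08)&(X>.56)&(abs(Y-.31)<.03))
print("steel",m.sum(),w[m][:,0].max(), w[m][:,1].mean())
gx=.0; 
m=(X>.35)&(X<.5)&(Y>.37)&(Y<.52)&(Z>.03)&(Z<.2); m[:, 190:]=0; print("cup",w[m].min(0),w[m].max(0))
m=(Z>.005)&(Z<.015)&(S>120)&(H>5)&(H<20)&(X>.35)&(X<.62)&(Y>.27)&(Y<.37)
r=cv2.minAreaRect((w[m][:,:2]*1000).astype(np.float32)); print("base",r)
E
```

```text
pole 3471 x 0.3796876632335049 0.5601386371425469 line [-0.09783713  0.36945959] yaw -0.09752674574689342 Z 0.0797097264805609
steel 656 0.6180047447411532 0.311861660039356
cup [0.38389234 0.46246006 0.03003917] [0.4595965  0.51995396 0.08939685]
base ((492.14178466796875, 321.72442626953125), (58.7907600402832, 145.94117736816406), 84.38760375976562)
```

```bash
python3 -c "
from h import *
goal([.488,.3215,.071],-.0975)"
```

```text
t 2.15 grasp now [0.4877 0.3195 0.268 ] shift [ 0.0002 -0.0021  0.197 ] turn [0.0018 0.0026 0.0101] F [0.4 0.2 0.2] q [ 0.49  0.08  1.49 -0.    1.58  2.15]
```

>>> {"name": "carry_out", "arguments": {"newtons": 40, "targets": [{"hand":70,"x":0,"y":-0.002,"z":0.06,"ax":0,"ay":0,"az":0.01},{"hand":70,"x":0,"y":-0.002,"z":0.12,"ax":0,"ay":0,"az":0.01},{"hand":70,"x":0,"y":-0.002,"z":0.16,"ax":0,"ay":0,"az":0.01},{"hand":70,"x":0,"y":-0.002,"z":0.185,"ax":0,"ay":0,"az":0.01},{"hand":70,"x":0,"y":-0.002,"z":0.197,"ax":0,"ay":0,"az":0.01},{"hand":70,"x":0,"y":-0.002,"z":0.197,"ax":0,"ay":0,"az":0.01}]}}

```text
t: 2.9
tool_pos: [0.4886, 0.3194, 0.2397]
orientation: [3.137, -0.159, -0.001]
force: [0.1, -0.4, 0.1]
opening: 0.065
gripper_force: 0.0
```

```bash
python3 -c "
from h import *
goal([.488,.3215,.071],-.0975)"
```

```text
t 2.9 grasp now [0.4885 0.3193 0.0727] shift [-0.0008 -0.002   0.0017] turn [ 0.0005  0.0006 -0.0036] F [ 0.1 -0.4  0.1] q [ 0.49  0.23  1.69 -0.    1.22  2.16]
```

>>> {"name": "carry_out", "arguments": {"newtons": 40, "targets": [{"hand":70,"x":-0.001,"y":-0.002,"z":0.0015,"ax":0,"ay":0,"az":0},{"hand":10,"x":-0.001,"y":-0.002,"z":0.0015,"ax":0,"ay":0,"az":0},{"hand":5,"x":-0.001,"y":-0.002,"z":0.0015,"ax":0,"ay":0,"az":0},{"hand":5,"x":-0.001,"y":-0.002,"z":0.0015,"ax":0,"ay":0,"az":0},{"hand":5,"x":-0.001,"y":-0.002,"z":0.0015,"ax":0,"ay":0,"az":0},{"hand":5,"x":-0.001,"y":-0.002,"z":0.0015,"ax":0,"ay":0,"az":0},{"hand":5,"x":-0.001,"y":-0.002,"z":0.0015,"ax":0,"ay":0,"az":0}]}}

```text
t: 3.78
tool_pos: [0.4878, 0.3223, 0.2383]
orientation: [3.137, -0.157, -0.0]
force: [0.4, -1.0, 0.5]
opening: 0.0176
gripper_force: 40.0
```

```bash
python3 -c "
from h import *
goal([.488,.3215,.071],-.0975); s=read_state(); print(s['opening'],s['gripper_force'],s['wrist_torque'],s['tool_pos'],s['orientation'])"
```

```text
t 3.77 grasp now [0.4878 0.3222 0.0713] shift [0.0003 0.0007 0.0003] turn [ 0.0002  0.0001 -0.0027] F [ 0.4 -1.   0.5] q [ 0.5   0.23  1.69 -0.    1.22  2.17]
0.0175971360966957 39.99997794628143 [-0.05657206  0.0323556   0.00296366] [0.48778303 0.32225601 0.23826815] [ 3.13745487e+00 -1.57358175e-01 -1.97984674e-04]
```

>>> {"name": "carry_out", "arguments": {"targets": [{"hand":5,"x":0,"y":0,"z":-0.03,"ax":0,"ay":0,"az":0},{"hand":5,"x":0,"y":0,"z":-0.08,"ax":0,"ay":0,"az":0},{"hand":5,"x":0,"y":0,"z":-0.14,"ax":0,"ay":0,"az":0},{"hand":5,"x":0,"y":0,"z":-0.2,"ax":0,"ay":0,"az":0},{"hand":5,"x":-0.02,"y":0,"z":-0.25,"ax":0,"ay":0,"az":0},{"hand":5,"x":-0.05,"y":0.03,"z":-0.28,"ax":0,"ay":0,"az":0},{"hand":5,"x":-0.08,"y":0.08,"z":-0.28,"ax":0,"ay":0,"az":0},{"hand":5,"x":-0.08,"y":0.08,"z":-0.28,"ax":0,"ay":0,"az":0}]}}

```text
t: 4.78
tool_pos: [0.3981, 0.2488, 0.5185]
orientation: [3.137, -0.159, 0.001]
force: [1.1, 0.1, -1.2]
opening: 0.0178
gripper_force: 40.0
```

```bash
python3 -c "
from h import *
e=np.array([.674,-.086]);yaw=.062
g=e-(.125+.06)*np.array([np.cos(yaw),np.sin(yaw)])
goal([g[0],g[1],.345],yaw); s=read_state(); print(s['opening'],s['gripper_force'],s['wrist_torque'])"
```

```text
t 4.78 grasp now [0.3982 0.2488 0.3515] shift [0.1258 0.3353 0.0066] turn [ 0.0002 -0.0005 -0.1633] F [ 1.1  0.1 -1.2] q [ 0.45 -0.24  1.64 -0.    1.74  2.12]
0.017841365371128133 39.99924302101135 [0.13322526 0.03470246 0.00938744]
```

>>> {"name": "carry_out", "arguments": {"targets": [{"hand":5,"x":0.126,"y":0.335,"z":0.0065,"ax":0,"ay":0,"az":-0.163},{"hand":5,"x":0.126,"y":0.335,"z":0.0065,"ax":0,"ay":0,"az":-0.163},{"hand":5,"x":0.126,"y":0.335,"z":0.0065,"ax":0,"ay":0,"az":-0.163},{"hand":5,"x":0.126,"y":0.335,"z":0.0065,"ax":0,"ay":0,"az":-0.163},{"hand":5,"x":0.126,"y":0.335,"z":0.0065,"ax":0,"ay":0,"az":-0.163},{"hand":5,"x":0.126,"y":0.335,"z":0.0065,"ax":0,"ay":0,"az":-0.163},{"hand":5,"x":0.126,"y":0.335,"z":0.0065,"ax":0,"ay":0,"az":-0.163},{"hand":5,"x":0.126,"y":0.335,"z":0.0065,"ax":0,"ay":0,"az":-0.163}]}}

```text
t: 5.78
tool_pos: [0.4925, -0.0952, 0.5113]
orientation: [-3.139, -0.098, 0.001]
force: [0.1, -0.0, -1.1]
opening: 0.0176
gripper_force: 40.0
```

```bash
python3 - <<'E'
from h import *
goal([.489,-.097,.345],.062)
im,d,w=cloud("wrist"); np.save("w2.npy",w); cv2.imwrite("pics/w2_raw.png",im); cv2.imwrite("pics/w2.png",cv2.resize(im,(800,600)))
E
```

```text
t 5.78 grasp now [ 0.4924 -0.095   0.3443] shift [-0.0036  0.0016 -0.0007] turn [-0.0009  0.0008  0.0002] F [ 0.1 -0.  -1.1] q [-0.29 -0.16  1.58  0.    1.72  1.22]
```

View pics/w2.png

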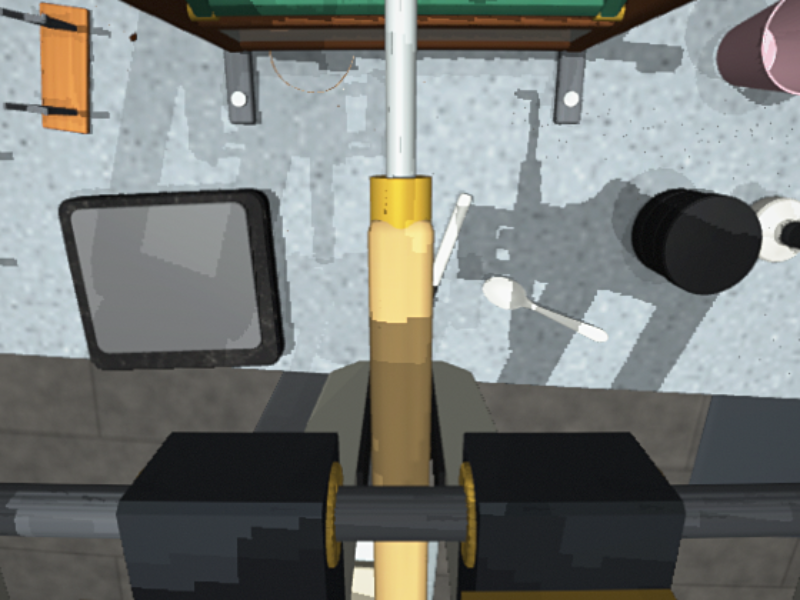

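The wrist view shows the pole centred in the fingers along column 400, but the hook and eye are out of frame above. I'll use the top camera for both.

```bash
cat >> h.py <<'E'
def ray(name,u,v,z):
    p=camera_params(name); K=np.array([[p["fx"],0,p["cx"]],[0,p["fy"],p["cy"]],[0,0,1]])
    n=cv2.undistortPoints(np.array([[[u,v]]],float),K,np.array([p["k1"],0,0,0.]))[0,0]
    r=rot(p)@np.array([n[0],-n[1],-1]); o=np.array(p["position"]); return o+r*(z-o[2])/r[2]
E
python3 - <<'E'
from h import *
goal([.489,-.097,.345],.062)
im,d,w=cloud("top"); cv2.imwrite("pics/t2_raw.png",im)
hsv=cv2.cvtColor(im,cv2.COLOR_BGR2HSV); H,S,V=[hsv[...,i].astype(int) for i in range(3)]; Z=w[...,2]
m=(S>140)&(H>18)&(H<32)&(V>110); m[:125]=0;m[160:]=0;m[:,385:]*=1; m[:,:385]=0;m[:,425:]=0
v,u=np.nonzero(m); print(m.sum(),u.min(),u.max(),v.min(),v.max())
q=np.array([ray("top",a,b,.266) for a,b in zip(u,v)]); 
A=np.c_[2*q[:,0],2*q[:,1],np.ones(len(q))]; s=np.linalg.lstsq(A,(q[:,:2]**2).sum(1),rcond=None)[0]; print("circle",s[:2],np.sqrt(s[2]+s[0]**2+s[1]**2), "bbox",(q.min(0)+q.max(0))/2,np.ptp(q,axis=0))
print("ring z",np.percentile(Z[m],[10,50,90]))
print([np.round(np.median(Z[m&(np.arange(420)[:,None]==r)]),3) for r in range(v.min(),v.max()+1)])
m=(abs(Z-.347)<.012)&(w[...,0]>.45)&(abs(w[...,1]+.09)<.05)
P=w[m]; P=P[P[:,0]>.56]; l=np.polyfit(P[:,0],P[:,1],1); print("rod",len(P),P.max(0),l,np.median(P[:,2]))
c=im[110:230,330:490]; cv2.imwrite("pics/t2.png",cv2.resize(c,None,fx=5,fy=5))
E
```

```text
t 5.83 grasp now [ 0.4923 -0.0944  0.3445] shift [-0.0035  0.0022 -0.0005] turn [-0.0007  0.0004  0.0014] F [-0.3  1.5 -1.6] q [-0.29 -0.16  1.58  0.    1.72  1.22]Traceback (most recent call last):
  File "<stdin>", line 5, in <module>
numpy._core._exceptions._UFuncOutputCastingError: Cannot cast ufunc 'multiply' output from dtype('int64') to dtype('bool') with casting rule 'same_kind'
```

```bash
cat > eye.py <<'E'
from h import *
im,d,w=cloud("top")
hsv=cv2.cvtColor(im,cv2.COLOR_BGR2HSV); H,S,V=[hsv[...,i].astype(int) for i in range(3)]; Z=w[...,2]
m=(S>140)&(H>18)&(H<32)&(V>110); m[:125]=0;m[160:]=0; m[:,:385]=0;m[:,425:]=0
v,u=np.nonzero(m); print(m.sum(),u.min(),u.max(),v.min(),v.max())
q=np.array([ray("top",a,b,.266) for a,b in zip(u,v)]); 
A=np.c_[2*q[:,0],2*q[:,1],np.ones(len(q))]; s=np.linalg.lstsq(A,(q[:,:2]**2).sum(1),rcond=None)[0]; print("circle",s[:2],np.sqrt(s[2]+s[0]**2+s[1]**2), "bbox",(q.min(0)+q.max(0))/2,np.ptp(q,axis=0))
print("ring z",np.percentile(Z[m],[10,50,90]),[float(np.round(np.median(Z[r][m[r]]),3)) for r in range(v.min(),v.max()+1) if m[r].any()])
g=read_state()["tool_pos"][2]-.167
P=w[(abs(Z-g)<.015)&(w[...,0]>.565)&(abs(w[...,1]+.09)<.04)]
if len(P): print("rod",len(P),P.max(0),np.polyfit(P[:,0],P[:,1],1),np.median(P[:,2]))
E
python3 - <<'E'
from eye import *
goal([.489,-.097,.345],.062)
c=im[110:230,330:490]; cv2.imwrite("pics/t2.png",cv2.resize(c,None,fx=5,fy=5))
E
```

```text
140 393 415 134 155
circle [ 0.67324295 -0.08635711] 0.017549654391413354 bbox [ 0.67329428 -0.0854062   0.266     ] [3.95391513e-02 4.05938842e-02 2.22044605e-16]
ring z [0.25317635 0.26950845 0.27261163] [0.256, 0.267, 0.251, 0.267, 0.266, 0.267, 0.269, 0.269, 0.269, 0.269, 0.271, 0.27, 0.27, 0.271, 0.271, 0.271, 0.272, 0.271, 0.273, 0.273, 0.272, 0.271]
rod 194 [ 0.8349431  -0.05052667  0.35985068] [ 0.0272467  -0.10340203] 0.3470157695249714
t 5.92 grasp now [ 0.4922 -0.094   0.3449] shift [-0.0034  0.0027 -0.0001] turn [-0.0002 -0.0002  0.0025] F [ 0.4 -0.3 -1.4] q [-0.29 -0.16  1.58  0.    1.72  1.22]
```

View pics/t2.png

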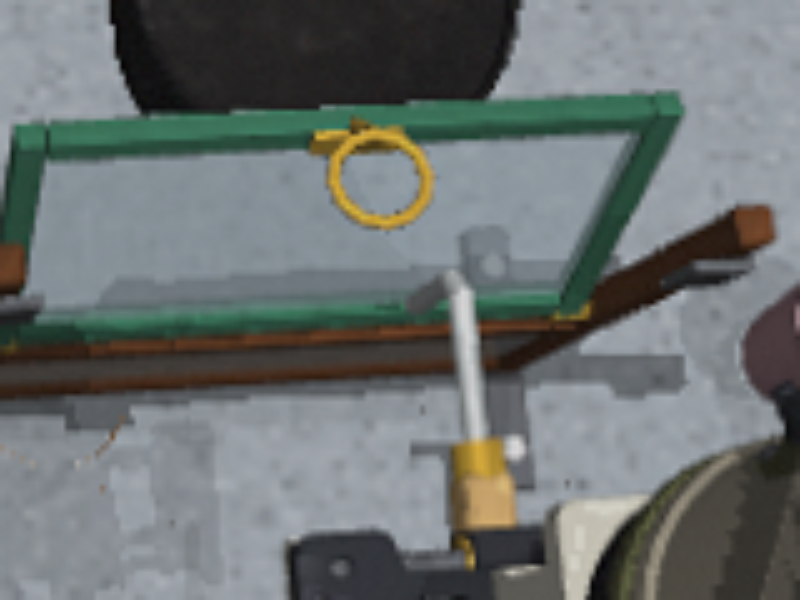

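The crop shows the ring at (381,178), i.e. raw pixel (406,146), the rod's bend at (455,275) and the hook tip at (415,300). I'll check the hook position against the kinematics.

```bash
python3 - <<'E'
from h import *
print("bend",ray("top",330+91,110+55.5,.348),"tip",ray("top",330+83.5,110+60,.300))
s=read_state(); a=R.from_rotvec(s["orientation"]).apply([1,0,0]); print("kin",s["tool_pos"]+a*.125,a)
yaw=.06; e=np.array([.673,-.086]); g=e-.125*np.array([np.cos(yaw),np.sin(yaw)]); print(g)
goal([g[0],g[1],.345],yaw); goal([g[0],g[1],.294],yaw)
E
```

```text
bend [ 0.61494909 -0.08472763  0.348     ] tip [ 0.61809108 -0.088608    0.3       ]
kin [ 0.61692765 -0.08601158  0.51188836] [9.97920122e-01 6.44622745e-02 2.12893563e-04]
[ 0.54822493 -0.0934955 ]
t 5.92 grasp now [ 0.4922 -0.094   0.3449] shift [ 0.056   0.003  -0.0001] turn [-0.0002 -0.0002  0.0045] F [ 0.4 -0.3 -1.4] q [-0.29 -0.16  1.58  0.    1.72  1.22]
t 5.92 grasp now [ 0.4922 -0.094   0.3449] shift [0.0559 0.0031 0.0509] turn [-0.0002 -0.0002  0.0045] F [ 0.4 -0.3 -1.4] q [-0.29 -0.16  1.58  0.    1.72  1.22]
```

>>> {"name": "carry_out", "arguments": {"targets": [{"hand":5,"x":0.03,"y":0.002,"z":0,"ax":0,"ay":0,"az":0},{"hand":5,"x":0.056,"y":0.002,"z":0,"ax":0,"ay":0,"az":0},{"hand":5,"x":0.056,"y":0.002,"z":0,"ax":0,"ay":0,"az":0},{"hand":5,"x":0.056,"y":0.002,"z":0.01,"ax":0,"ay":0,"az":0},{"hand":5,"x":0.056,"y":0.002,"z":0.02,"ax":0,"ay":0,"az":0},{"hand":5,"x":0.056,"y":0.002,"z":0.02,"ax":0,"ay":0,"az":0}]}}

```text
t: 6.68
tool_pos: [0.5474, -0.0936, 0.4903]
orientation: [-3.139, -0.099, 0.003]
force: [1.1, 0.2, -1.4]
opening: 0.018
gripper_force: 40.0
```

```bash
python3 - <<'E'
from eye import *
goal([.548,-.0935,.2935],.06)
s=read_state(); a=R.from_rotvec(s["orientation"]).apply([1,0,0]); print("kin",s["tool_pos"]+a*.125-[0,0,.167])
c=im[115:175,365:445]; cv2.imwrite("pics/t3.png",cv2.resize(c,None,fx=8,fy=8,interpolation=cv2.INTER_CUBIC))
E
```

```text
108 393 413 134 155
circle [ 0.6734114  -0.08585366] 0.017331474236607677 bbox [ 0.67329428 -0.08320263  0.266     ] [3.95391513e-02 3.61867589e-02 2.22044605e-16]
ring z [0.25150343 0.26964836 0.27283502] [0.256, 0.258, 0.253, 0.267, 0.267, 0.27, 0.269, 0.269, 0.269, 0.27, 0.27, 0.271, 0.27, 0.271, 0.272, 0.272, 0.27, 0.273, 0.272, 0.273, 0.273, 0.272]
rod 318 [ 0.67531746 -0.08070448  0.33365092] [ 0.04059388 -0.11295405] 0.32643677061568543
t 6.72 grasp now [ 0.5474 -0.0936  0.3241] shift [ 0.0005 -0.0001  0.0306] turn [-0.0003  0.0011  0.0026] F [ 0.8  0.4 -1.9] q [-0.26 -0.01  1.48 -0.    1.67  1.25]
kin [ 0.67230451 -0.0858257   0.32397769]
```

View pics/t3.png

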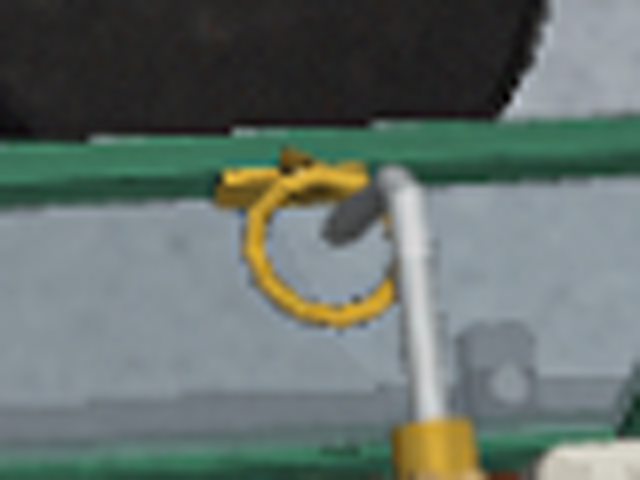

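The tip at (342,233) sits inside the ring centred near (330,245), so I'm lowering it.

>>> {"name": "carry_out", "arguments": {"targets": [{"hand":5,"x":0,"y":0,"z":0.01,"ax":0,"ay":0,"az":0},{"hand":5,"x":0,"y":0,"z":0.02,"ax":0,"ay":0,"az":0},{"hand":5,"x":0,"y":0,"z":0.03,"ax":0,"ay":0,"az":0},{"hand":5,"x":0,"y":0,"z":0.031,"ax":0,"ay":0,"az":0},{"hand":5,"x":0,"y":0,"z":0.031,"ax":0,"ay":0,"az":0}]}}

```text
t: 7.35
tool_pos: [0.5481, -0.0937, 0.4608]
orientation: [-3.14, -0.099, 0.0]
force: [0.0, 0.7, -1.7]
opening: 0.0176
gripper_force: 40.0
```

```bash
python3 - <<'E'
from eye import *
goal([.548,-.0935,.2935],.06); print(read_state()["wrist_torque"])
c=im[115:175,365:445]; cv2.imwrite("pics/t4.png",cv2.resize(c,None,fx=8,fy=8,interpolation=cv2.INTER_CUBIC))
E
```

```text
126 393 415 134 155
circle [ 0.67360061 -0.08607084] 0.017426797358139345 bbox [ 0.67329428 -0.08532418  0.266     ] [3.95391513e-02 4.07579089e-02 2.22044605e-16]
ring z [0.25198772 0.26920992 0.27218868] [0.258, 0.258, 0.26, 0.267, 0.268, 0.267, 0.269, 0.27, 0.268, 0.27, 0.272, 0.271, 0.271, 0.271, 0.271, 0.271, 0.271, 0.272, 0.271, 0.274, 0.272, 0.273]
rod 298 [ 0.67581981 -0.08083845  0.30365188] [ 0.03974412 -0.1123218 ] 0.29707892713617173
t 7.4 grasp now [ 0.5482 -0.0937  0.2941] shift [-0.0001 -0.0002  0.0006] turn [ 0.0001 -0.0004  0.0028] F [ 0.   0.1 -1.9] q [-0.26 -0.01  1.53 -0.    1.62  1.25]
[ 0.05814406  0.01666754 -0.00425545]
```

View pics/t4.png

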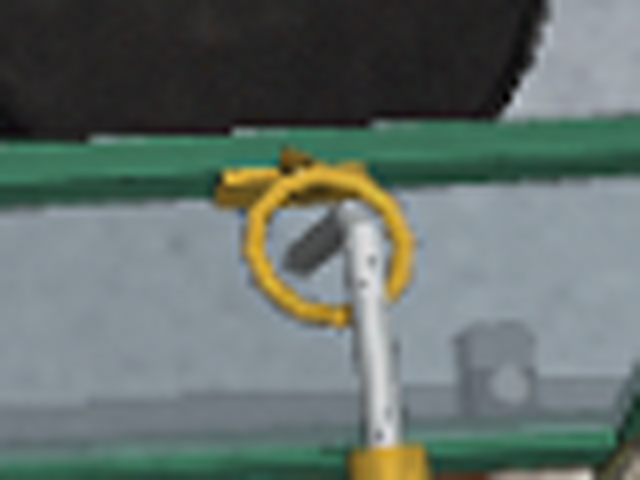

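The hook is in the ring (pin at (320,245) inside the ring). Now I'm pulling.

>>> {"name": "carry_out", "arguments": {"targets": [{"hand":5,"x":-0.01,"y":0,"z":0,"ax":0,"ay":0,"az":0},{"hand":5,"x":-0.02,"y":0,"z":0,"ax":0,"ay":0,"az":0},{"hand":5,"x":-0.03,"y":0,"z":-0.001,"ax":0,"ay":0,"az":0},{"hand":5,"x":-0.04,"y":0,"z":-0.002,"ax":0,"ay":0,"az":0},{"hand":5,"x":-0.05,"y":0,"z":-0.003,"ax":0,"ay":0,"az":0},{"hand":5,"x":-0.058,"y":0,"z":-0.003,"ax":0,"ay":0,"az":0},{"hand":5,"x":-0.066,"y":0,"z":-0.003,"ax":0,"ay":0,"az":0},{"hand":5,"x":-0.066,"y":0,"z":-0.003,"ax":0,"ay":0,"az":0}]}}

```text
t: 8.4
tool_pos: [0.4817, -0.0979, 0.4639]
orientation: [3.14, 0.098, -0.0]
force: [-0.2, -0.7, -1.7]
opening: 0.0175
gripper_force: 40.0
```

```bash
cat > flap.py <<'E'
from eye import *
X,Y=w[...,0],w[...,1]
mg=(H>65)&(H<90)&(S>100)&(Z>.1)&(Z<.32)&(X>.5)&(X<.8)&(abs(Y+.085)<.14)
F=w[mg]; c,s_=np.cos(.0615),np.sin(.0615); xx=(F[:,0]-.64)*c+(F[:,1]+.086)*s_
top=F[:,2]>F[:,2].max()-.012; print("flap top xx",np.median(xx[top]),"z",np.median(F[top,2]),"range xx",np.percentile(xx,[2,98]))
lo=F[:,2]<.15; print("low xx",np.median(xx[lo]) if lo.any() else None)
goal([.548,-.0935,.2935],.06); st=read_state();print(st["force"],st["wrist_torque"],st["opening"])
E
python3 flap.py
```

```text
3 405 406 158 159
circle [ 0.64700536 -0.08651191] 0.0013553311153530546 bbox [ 0.64695231 -0.08656337  0.266     ] [0.00188455 0.00194276 0.        ]
ring z [0.26056681 0.26080729 0.26270741] [0.261, 0.262]
rod 127 [ 0.60894823 -0.08543352  0.30307211] [ 0.08516797 -0.14040651] 0.29881505456990776
flap top xx 0.010263901868321865 z 0.259156282567957 range xx [0.00138837 0.01569744]
low xx 0.0024891281541154307
t 8.45 grasp now [ 0.482  -0.0978  0.2969] shift [ 0.0662 -0.0002  0.0034] turn [-0.     -0.      0.0027] F [ 0.2 -0.2 -1.8] q [-0.3  -0.18  1.69  0.    1.64  1.2 ]
[ 0.24006103 -0.16744574 -1.76643972] [ 0.08541502  0.00064334 -0.00671391] 0.017637170456362646
```

The flap is nearly shut, with about 10 mm left. I'll pull on gently.

>>> {"name": "carry_out", "arguments": {"targets": [{"hand":5,"x":-0.003,"y":0,"z":0.001,"ax":0,"ay":0,"az":0},{"hand":5,"x":-0.006,"y":0,"z":0.002,"ax":0,"ay":0,"az":0},{"hand":5,"x":-0.009,"y":0,"z":0.002,"ax":0,"ay":0,"az":0},{"hand":5,"x":-0.011,"y":0,"z":0.003,"ax":0,"ay":0,"az":0},{"hand":5,"x":-0.011,"y":0,"z":0.003,"ax":0,"ay":0,"az":0}]}}

```text
t: 9.07
tool_pos: [0.4733, -0.0982, 0.4613]
orientation: [3.14, 0.1, 0.015]
force: [25.2, 1.5, -8.8]
opening: 0.0176
gripper_force: 40.0
```

```bash
python3 flap.py
```

```text
Traceback (most recent call last):
  File "flap.py", line 1, in <module>
    from eye import *
  File "eye.py", line 5, in <module>
    v,u=np.nonzero(m); print(m.sum(),u.min(),u.max(),v.min(),v.max())
                                     ~~~~~^^
ValueError: zero-size array to reduction operation minimum which has no identity
```

The force rose to 25 N, so it's on the stop. I'll back off to the middle of the eye and check.

>>> {"name": "carry_out", "arguments": {"targets": [{"hand":5,"x":0.003,"y":0,"z":0,"ax":0,"ay":0,"az":0},{"hand":5,"x":0.008,"y":0,"z":0,"ax":0,"ay":0,"az":0},{"hand":5,"x":0.012,"y":0,"z":0,"ax":0,"ay":0,"az":0},{"hand":5,"x":0.012,"y":0,"z":0,"ax":0,"ay":0,"az":0}]}}

```text
t: 9.62
tool_pos: [0.4833, -0.0978, 0.4605]
orientation: [-3.14, -0.099, 0.001]
force: [-0.2, -0.0, -1.8]
opening: 0.0179
gripper_force: 40.0
```

```bash
sed -i 's/m\[160:\]=0/m[195:]=0/; s/^v,u=.*/v,u=np.nonzero(m)/' eye.py; python3 - <<'E'
from flap import *
c=im[120:195,360:460]; cv2.imwrite("pics/t5.png",cv2.resize(c,None,fx=8,fy=8,interpolation=cv2.INTER_CUBIC))
E
```

```text
circle [ 0.61629013 -0.08903274] 0.01931356103030927 bbox [ 0.61736925 -0.090208    0.266     ] [4.98515082e-02 3.98345066e-02 2.22044605e-16]
ring z [nan nan nan] [0.26, 0.263, 0.259, 0.259, 0.26, 0.269, 0.271, nan, 0.274, 0.272, 0.271, 0.271, 0.27, 0.27, 0.269, 0.269, 0.268, 0.267, 0.267, 0.266, 0.267, 0.265, 0.265, 0.264, 0.264, 0.261, 0.262, 0.263]
rod 127 [ 0.60976444 -0.08583241  0.29927823] [ 0.08188884 -0.1384808 ] 0.2955252589217512
flap top xx 0.005632028317120439 z 0.2593432681562716 range xx [0.00061069 0.01114858]
low xx 0.002210747059140864
t 9.68 grasp now [ 0.4831 -0.0977  0.2936] shift [ 0.0649 -0.0002  0.    ] turn [-0.0001  0.0007  0.0029] F [-0.5  0.2 -1.2] q [-0.3  -0.18  1.69 -0.    1.63  1.2 ]
[-0.45809851  0.23532377 -1.22852372] [-0.01718529 -0.01781905 -0.02367322] 0.017984309574798865
```

View pics/t5.png

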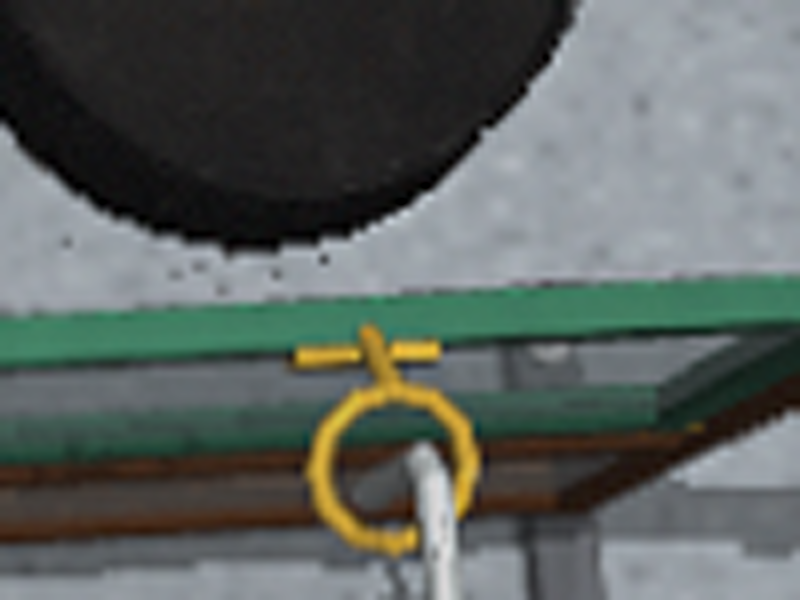

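The ring at (393,467) is now level-ish, the flap's top edge stands over its lower edge, and the pin near (385,480) is inside the ring and free. Lifting out.

>>> {"name": "carry_out", "arguments": {"targets": [{"hand":5,"x":0,"y":0,"z":-0.012,"ax":0,"ay":0,"az":0},{"hand":5,"x":0,"y":0,"z":-0.024,"ax":0,"ay":0,"az":0},{"hand":5,"x":0,"y":0,"z":-0.036,"ax":0,"ay":0,"az":0},{"hand":5,"x":0,"y":0,"z":-0.055,"ax":0,"ay":0,"az":0},{"hand":5,"x":0,"y":0,"z":-0.065,"ax":0,"ay":0,"az":0},{"hand":5,"x":0,"y":0,"z":-0.065,"ax":0,"ay":0,"az":0},{"hand":5,"x":0,"y":0,"z":-0.065,"ax":0,"ay":0,"az":0}]}}

```text
t: 10.55
tool_pos: [0.4832, -0.0978, 0.5252]
orientation: [-3.14, -0.099, 0.001]
force: [0.4, -0.6, -2.2]
opening: 0.0179
gripper_force: 40.0
```

```bash
python3 - <<'E'
from flap import *
goal([.40,.24,.355],-.1)
E
```

```text
circle [ 0.61593594 -0.08951275] 0.01967510778217799 bbox [ 0.61736925 -0.09016383  0.266     ] [4.98515082e-02 3.97461674e-02 2.22044605e-16]
ring z [0.25866356 0.26514567 0.27237076] [0.263, 0.264, 0.26, 0.26, 0.261, 0.269, 0.272, 0.272, 0.273, 0.271, 0.273, 0.271, 0.272, 0.271, 0.27, 0.268, 0.27, 0.267, 0.266, 0.266, 0.266, 0.267, 0.264, 0.265, 0.263, 0.263, 0.263, 0.263]
rod 377 [ 0.83749344 -0.05017875  0.3729733 ] [ 0.00108489 -0.09090285] 0.36352753547836203
flap top xx 0.005759658168275959 z 0.25927063216925184 range xx [0.00054628 0.01112201]
low xx 0.002100536774779471
t 10.6 grasp now [ 0.483  -0.0977  0.358 ] shift [ 0.0651 -0.0001  0.0644] turn [-0.0005  0.0012  0.0028] F [-0.5 -0.7 -0.6] q [-0.3  -0.18  1.57  0.    1.75  1.2 ]
[-0.46028938 -0.65840141 -0.63580118] [0.05656941 0.03059228 0.03198741] 0.01782761538854237
t 10.6 grasp now [ 0.483  -0.0977  0.358 ] shift [-0.0618 -0.3423  0.0032] turn [-0.0004  0.0012  0.1628] F [-0.5 -0.7 -0.6] q [-0.3  -0.18  1.57  0.    1.75  1.2 ]
```

>>> {"name": "carry_out", "arguments": {"targets": [{"hand":5,"x":-0.04,"y":-0.02,"z":0.003,"ax":0,"ay":0,"az":0},{"hand":5,"x":-0.062,"y":-0.07,"z":0.003,"ax":0,"ay":0,"az":0.163},{"hand":5,"x":-0.062,"y":-0.342,"z":0.003,"ax":0,"ay":0,"az":0.163},{"hand":5,"x":-0.062,"y":-0.342,"z":0.003,"ax":0,"ay":0,"az":0.163},{"hand":5,"x":-0.062,"y":-0.342,"z":0.003,"ax":0,"ay":0,"az":0.163},{"hand":5,"x":-0.062,"y":-0.342,"z":0.003,"ax":0,"ay":0,"az":0.163},{"hand":5,"x":-0.062,"y":-0.342,"z":0.003,"ax":0,"ay":0,"az":0.163},{"hand":5,"x":-0.062,"y":-0.342,"z":0.003,"ax":0,"ay":0,"az":0.163}]}}

```text
t: 11.6
tool_pos: [0.3994, 0.2411, 0.5218]
orientation: [3.137, -0.152, -0.003]
force: [0.8, -1.4, -2.2]
opening: 0.0178
gripper_force: 40.0
```

```bash
python3 - <<'E'
from h import *
goal([.4878,.3222,.14],-.1)
E
```

```text
t 11.6 grasp now [0.3991 0.2409 0.3548] shift [ 0.0805 -0.0895  0.2145] turn [0.0009 0.0018 0.003 ] F [ 0.8 -1.4 -2.2] q [ 0.43 -0.25  1.64  0.    1.75  2.1 ]
```

>>> {"name": "carry_out", "arguments": {"targets": [{"hand":5,"x":0.04,"y":-0.045,"z":0,"ax":0,"ay":0,"az":0.003},{"hand":5,"x":0.08,"y":-0.0895,"z":0,"ax":0,"ay":0,"az":0.003},{"hand":5,"x":0.0805,"y":-0.0895,"z":0.06,"ax":0,"ay":0,"az":0.003},{"hand":5,"x":0.0805,"y":-0.0895,"z":0.12,"ax":0,"ay":0,"az":0.003},{"hand":5,"x":0.0805,"y":-0.0895,"z":0.18,"ax":0,"ay":0,"az":0.003},{"hand":5,"x":0.0805,"y":-0.0895,"z":0.2145,"ax":0,"ay":0,"az":0.003},{"hand":5,"x":0.0805,"y":-0.0895,"z":0.2145,"ax":0,"ay":0,"az":0.003},{"hand":5,"x":0.0805,"y":-0.0895,"z":0.2145,"ax":0,"ay":0,"az":0.003}]}}

```text
t: 12.6
tool_pos: [0.4898, 0.3202, 0.3103]
orientation: [-3.136, 0.163, -0.003]
force: [0.3, 0.2, -1.8]
opening: 0.0176
gripper_force: 40.0
```

```bash
python3 - <<'E'
from h import *
goal([.4878,.3222,.073],-.1)
im,d,w=cloud("wrist"); X,Y,Z=w[...,0],w[...,1],w[...,2]
for lo,hi in((.555,.565),(.57,.58),(.585,.595),(.60,.61)):
    m=(X>lo)&(X<hi)&(abs(Y-.31)<.03)&(Z>.1)&(Z<.2); print(lo,m.sum(),np.round(np.median(w[m],0),4), w[m][:,2].max() if m.any() else 0)
cv2.imwrite("pics/w3.png",cv2.resize(im,(800,600)))
E
```

```text
t 12.6 grasp now [0.4901 0.3204 0.1433] shift [-0.0023 -0.0017  0.0703] turn [-0.0011 -0.0019 -0.0041] F [ 0.3  0.2 -1.8] q [ 0.49  0.15  1.64 -0.    1.35  2.17]
0.555 1091 [0.5595 0.3146 0.15  ] 0.1536223185798871
0.57 627 [0.575  0.3127 0.1467] 0.14930449162746204
0.585 668 [0.59   0.3112 0.1468] 0.14935442008638086
0.6 289 [0.602  0.3101 0.1468] 0.14883015918272252
```

View pics/w3.png

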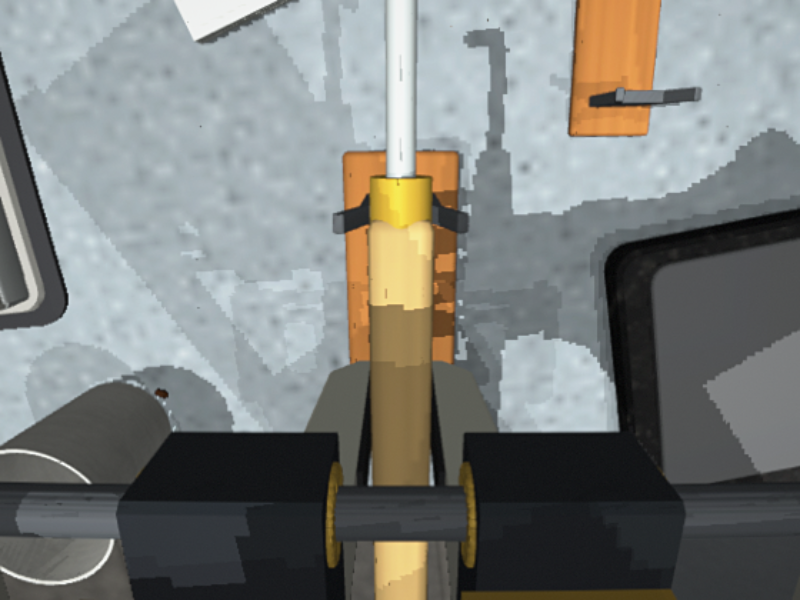

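The pole is level and lines up with the rest's fork arms at (350,220) and (455,220). Lowering.

>>> {"name": "carry_out", "arguments": {"targets": [{"hand":5,"x":-0.002,"y":-0.0015,"z":0,"ax":0,"ay":0,"az":-0.003},{"hand":5,"x":-0.002,"y":-0.0015,"z":0.02,"ax":0,"ay":0,"az":-0.003},{"hand":5,"x":-0.002,"y":-0.0015,"z":0.04,"ax":0,"ay":0,"az":-0.003},{"hand":5,"x":-0.002,"y":-0.0015,"z":0.055,"ax":0,"ay":0,"az":-0.003},{"hand":5,"x":-0.002,"y":-0.0015,"z":0.063,"ax":0,"ay":0,"az":-0.003},{"hand":5,"x":-0.002,"y":-0.0015,"z":0.069,"ax":0,"ay":0,"az":-0.003},{"hand":5,"x":-0.002,"y":-0.0015,"z":0.069,"ax":0,"ay":0,"az":-0.003},{"hand":5,"x":-0.002,"y":-0.0015,"z":0.069,"ax":0,"ay":0,"az":-0.003}]}}

```text
t: 13.65
tool_pos: [0.4873, 0.3225, 0.2399]
orientation: [-3.137, 0.157, -0.001]
force: [-0.6, -0.2, -2.5]
opening: 0.0173
gripper_force: 40.0
```

```bash
python3 - <<'E'
from h import *
goal([.4878,.3222,.0713],-.1)
E
```

```text
t 13.65 grasp now [0.4875 0.3226 0.0729] shift [0.0005 0.0003 0.0016] turn [-0.0005 -0.0008 -0.0002] F [-0.6 -0.2 -2.5] q [ 0.5   0.23  1.69 -0.    1.22  2.17]
```

>>> {"name": "carry_out", "arguments": {"targets": [{"hand":5,"x":0.0005,"y":0,"z":0.0015,"ax":0,"ay":0,"az":0},{"hand":5,"x":0.0005,"y":0,"z":0.002,"ax":0,"ay":0,"az":0},{"hand":25,"x":0.0005,"y":0,"z":0.002,"ax":0,"ay":0,"az":0},{"hand":60,"x":0.0005,"y":0,"z":0.002,"ax":0,"ay":0,"az":0},{"hand":70,"x":0.0005,"y":0,"z":0.002,"ax":0,"ay":0,"az":0},{"hand":70,"x":0.0005,"y":0,"z":0.002,"ax":0,"ay":0,"az":0},{"hand":70,"x":0.0005,"y":0,"z":-0.03,"ax":0,"ay":0,"az":0},{"hand":70,"x":0.0005,"y":0,"z":-0.08,"ax":0,"ay":0,"az":0}]}}

```text
t: 14.65
tool_pos: [0.4867, 0.3218, 0.3179]
orientation: [3.135, -0.157, -0.006]
force: [0.3, 1.5, 1.1]
opening: 0.0642
gripper_force: 0.0
```

>>> {"name": "carry_out", "arguments": {"targets": [{"hand":70,"x":0,"y":0,"z":-0.06,"ax":0,"ay":0,"az":0},{"hand":70,"x":0,"y":0,"z":-0.12,"ax":0,"ay":0,"az":0},{"hand":70,"x":0,"y":0,"z":-0.12,"ax":0,"ay":0,"az":0},{"hand":70,"x":0,"y":0,"z":-0.12,"ax":0,"ay":0,"az":0}]}}

```text
t: 15.15
tool_pos: [0.4875, 0.3223, 0.4389]
orientation: [3.138, -0.157, -0.0]
force: [0.6, 0.2, -0.6]
opening: 0.0652
gripper_force: 0.0
```

```bash
python3 - <<'E'
from flap import *
im,d,w=cloud("wrist"); hsv=cv2.cvtColor(im,cv2.COLOR_BGR2HSV); H,S=[hsv[...,i].astype(int) for i in range(2)]; X,Y,Z=w[...,0],w[...,1],w[...,2]
ro=np.zeros(H.shape,bool); ro[90:300,262:300]=1
m=ro&(Z>.074)&(Z<.09)&(S>60)&(H>12)&(H<32)
P=w[m]; print("pole",m.sum(),P[:,0].min(),P[:,0].max(),np.polyfit(P[:,0],P[:,1],1),np.polyfit(P[:,0],P[:,2],1),np.median(P[:,2]))
m=(Z>.055)&(Z<.08)&(X>.56)&(abs(Y-.31)<.03); print("steel",w[m][:,0].max())
cv2.imwrite("pics/w4.png",cv2.resize(im,(800,600)))
E
```

```text
circle [ 0.61591627 -0.08941971] 0.019547486419238404 bbox [ 0.61736925 -0.090208    0.266     ] [4.98515082e-02 3.98345066e-02 2.22044605e-16]
ring z [0.25774161 0.26556269 0.27182257] [0.261, 0.263, 0.26, 0.26, 0.26, 0.27, 0.272, 0.274, 0.272, 0.272, 0.272, 0.27, 0.27, 0.271, 0.269, 0.268, 0.268, 0.268, 0.267, 0.267, 0.265, 0.265, 0.265, 0.263, 0.263, 0.262, 0.263, 0.261]
rod 502 [ 0.65438882 -0.05000293  0.27557692] [-0.05490937 -0.05505709] 0.26054701400544866
flap top xx 0.00572356011005156 z 0.2593249731957621 range xx [0.00057968 0.01097035]
low xx 0.0023141492835674856
t 15.2 grasp now [0.4869 0.322  0.2706] shift [ 0.1019  0.4075 -0.0226] turn [ 0.0012  0.0021 -0.1602] F [-0.6  0.2 -0.1] q [ 0.5   0.08  1.49 -0.    1.58  2.17]
[-0.5658912   0.15903928 -0.10664767] [ 0.02760781 -0.04785486  0.06363577] 0.06481244305884047
pole 3440 0.3795729193670797 0.5607333924145916 [-0.10154374  0.37328816] [-0.00259772  0.08070912] 0.07968641262575532
steel 0.6182334560553613
```

View pics/w4.png

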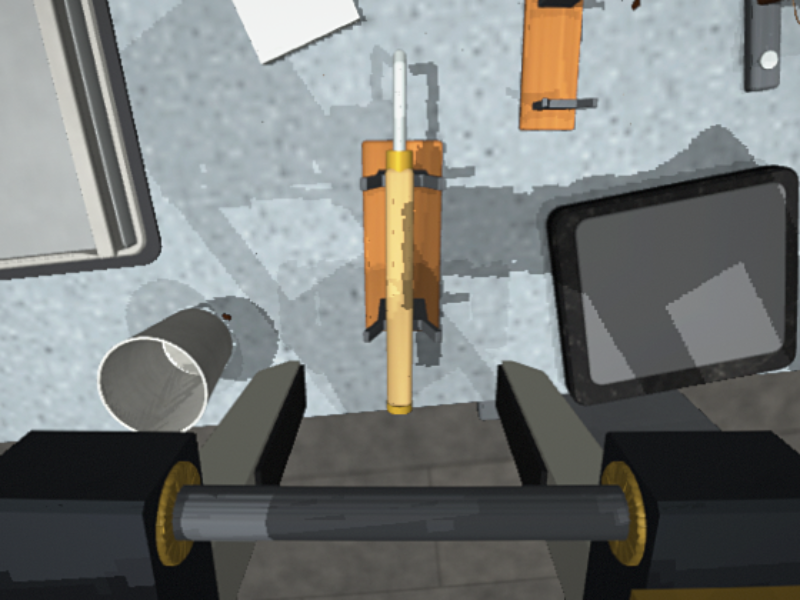

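The pole lies back in its rest at the same ends as before (0.380 and 0.618), level, and the flap is still shut. I'm handing in.

```bash
python3 -c "
from plant import robot
print(robot.close_job())"
```

```text
the job is handed in; nothing more can be done
None
```

I pulled the flap shut against its stop (about 25 N) with the hook in the eye, unhooked the pole, laid it back in its rest within about 1 mm of where it lay, and handed the job in at about 15 s; the verdict was not shown.

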